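Move a wiring trough's cover to the open trough and lock it

TASK

The trough with the terminals is finished and has to be closed with the cover that is on the empty trough beside it. Give the cover's wing latch a quarter turn to free it, lift that end over the end lip and draw the cover out endwise from under the hood; then fit it to the open trough in the same way, tongue under the hood, lying flat between lip and hood, and only then turn the wing a quarter turn to lock it. Let go, and leave everything else on the bench where it lies.

Things in the scene. Friction and masses are not known exactly. Their poses are not given: they have to be found in the camera images.
- seat_1 (a point): First wiring trough, covered at the start: grey steel box 240 x 100 mm, fixed on a plywood board 300 x 140 x 12 mm. The point: where the middle of the cover plate lies when home, 81.5 mm above the bench. x runs along the trough from lip to hood, z up. Inward flanges, top at -1.5 mm, carry the cover. A 20 mm conduit stub leaves each end wall, 37.5 mm lower, up to the board's edge
- lip_1 (a point): Middle of the lip's top on the first trough: the 4 mm end wall stands up across the full width, 12 mm above the flanges that carry the cover (+10.5 mm from seat_1), from x = -101 to -97 mm of seat_1
- hood_1 (a point): Middle of the mouth under the first trough's fixed hood, at x = +69 mm, z = +4 mm from seat_1. The pocket runs 66 mm further in +x, 82 mm wide between its cheeks (which keep the cover square), 11 mm high, its floor level with the flanges, open towards the lip. The hood is 100 mm wide, 70 mm long, its top 12.5 mm above seat_1; its edge flares up at 30 degrees from the mouth to 11 mm before it (+18 mm above seat_1)
- slot_1 (a point): Middle of the slot in the first trough's keeper plate, on its top face, at x = -44 mm, z = -7.5 mm from seat_1. The plate is 4 mm thick, the slot goes through, 44 mm across the trough by 18 mm along it; free space below
- seat_2 (a point): Second trough, open at the start, with a row of grey terminals inside (tops 24.5 mm below this point, x = -18 to +66 mm, clear of the T-head); otherwise exactly like the first, with this point and its axes in the same place on it. Here the middle of the cover must come, its axes along these
- lip_2 (a point): Middle of the lip's top on the second trough, as lip_1
- hood_2 (a point): Middle of the mouth under the second trough's hood, as hood_1
- slot_2 (a point): Middle of the slot in the second trough's keeper plate, as slot_1
- cover_mid (a point): Middle of the cover: a flat bare steel plate 188 mm long (x), 90 mm wide, 3 mm thick, the last 30 mm at +x a tongue tapering from 78 to 64 mm; about 0.25 kg. Home: 25 mm of the tongue under the hood, other end 3 mm from the lip. It cannot come off level: raise the latch end about the tongue's tip by 7 to 14 degrees, so T-head and lip clear, draw it 30 to 40 mm to -x, lift away. Fitting: the reverse
- cover_tongue (a point): Middle of the tongue's end edge, +94 mm along x from the middle of the plate
- cover_end (a point): Middle of the other (latch) end of the plate, -94 mm along x from its middle
- latch_grip (a point): Where to grip the latch's wing: on its turning axis, 24 mm above the cover's top face, 44 mm from the plate's middle towards the latch end. The wing is a black upright bar 46 mm long (this point's y axis), 12 mm thick (x), from 4 to 34 mm above the cover's top face. The cover can be lifted, tilted and carried by it in a firm grip (about 50 N)
- t_head (a point): Middle of the T-head under the cover, 18.5 mm below the plate's middle on the wing's axis: a bar 34 mm long, parallel to the wing, 8 mm thick, 6 mm high, fixed to the wing by an 8 mm shank
- latch (a joint): Turn of the wing, rad: 0 = wing and T-head across the cover (unlocked: the T-head passes the slot within about 0.2 rad), 1.571 = along the cover (locked, under the keeper plate). Grows clockwise seen from above, with stops at 0 and 1.571; stiff, about 0.05 N m, stays where left
- conduit_box: a round steel conduit box, 60 mm across and 28 mm high, standing on the hood of the trough that is covered at the start; origin under its centre. Leave alone
- tape_roll: a black roll of tape lying flat, 64 mm across with a 40 mm hole, 19 mm high, on the hood of the open trough; origin under its centre. Leave alone
- screwdriver: a screwdriver about 200 mm long and 30 mm thick lying on the bench between the two troughs; leave alone
- pliers: black-handled pliers, 190 mm long, 17 mm high, flat on the bench between the near ends of the troughs; leave alone
- spirit_level: an aluminium spirit level 260 mm long, 22 mm thick, 48 mm high, standing on its edge on the right of the troughs; leave alone
- hammer: a hammer about 270 mm long lying on the left of the troughs; leave alone
- bottle: a clear drinks bottle 64 mm across, 190 mm high, standing beyond the troughs; leave alone
Things that resemble listed ones, but are neither listed nor needed, are in the scene too. Leave any orange look-alike of the part that bears cover_mid alone.

How it is judged:
On the way, in this order (a step that is already met when the one before it is completed fails the run):
1. the wing is turned across the cover while the cover still lies home on the first trough (value of joint latch below 0.25 rad and distance between cover_mid and seat_1 below 0.012 m), for 0.1 s.
2. the latch end is lifted above the lip while the tongue is still under the first hood (z of cover_end in the frame of seat_1 above 0.0125 m and x of cover_tongue in the frame of seat_1 above 0.072 m and z of cover_tongue in the frame of seat_1 below 0.01 m), for 0.05 s.
3. the cover is drawn out endwise, its tongue clear of the first hood (x of cover_tongue in the frame of seat_1 below 0.067 m and z of cover_tongue in the frame of seat_1 below 0.05 m), for 0.05 s.
4. the cover lies home on the second trough, tongue under the hood, with the wing still across it (within 0.45 rad) (x of cover_mid in the frame of seat_2 between -0.007 and 0.007 m and y of cover_tongue in the frame of seat_2 between -0.009 and 0.009 m and z of cover_tongue in the frame of seat_2 between -0.006 and 0.006 m and y of cover_end in the frame of seat_2 between -0.009 and 0.009 m and z of cover_end in the frame of seat_2 between -0.006 and 0.006 m and x of cover_tongue in the frame of seat_2 above 0.07 m and value of joint latch below 0.45 rad), for 0.1 s.
At the end, for the whole second after the job is handed in: The cover lies home on the second trough: its middle within 7 mm along the trough, both ends within 9 mm sideways and 4 mm in height of their places, the tongue under the hood, the wing turned at least 1.2 rad from across (locked), and it is released (x of cover_mid in the frame of seat_2 between -0.007 and 0.007 m and y of cover_tongue in the frame of seat_2 between -0.009 and 0.009 m and z of cover_tongue in the frame of seat_2 between -0.004 and 0.004 m and y of cover_end in the frame of seat_2 between -0.009 and 0.009 m and z of cover_end in the frame of seat_2 between -0.004 and 0.004 m and x of cover_tongue in the frame of seat_2 above 0.07 m and value of joint latch above 1.2 rad); the robot touches nothing.
It fails at once if a bystander (conduit box, tape roll, screwdriver, pliers, spirit level, hammer or bottle) is moved by more than 30 mm (distance of any of conduit_box, tape_roll, screwdriver, pliers, spirit_level, hammer, bottle from where it was at the start of the episode above 0.03 m).
It also fails if it takes over 51 s, if anything falls off the work surface, if the arm or the gripper's body presses on something with over 40 N, if the wrist force passes 120 N, or if a joint passes its speed limit or range.

ROBOT

A 7-joint arm with a two-finger parallel gripper is mounted at the origin on the work surface. World frame = base frame: x ahead of the robot, y to its left, z up, the work surface at z = 0. Lengths are in m, angles in rad, forces in N, time in s.
With the tool pointing down it reaches from about 0.4 to 0.875 m from the base axis. Payload 6.5 kg.
Tool frame: the origin (TCP) lies at the very end of the fingers, on their centre line; the grasp point (between the pads) lies 19 mm behind it; z points along the fingers, y is the direction in which the jaws open and shut (so a half turn about z gives the same grasp; the last joint's range is limited). The gripper opens to 88 mm and grips with 3 to 60 N. Pads are 18 mm wide; open, the fingers measure 123 mm over their backs; the gripper's body (75 mm by 187 mm) begins 45 mm behind the grasp point.
Start: joints at [-1.214, 0.536, -0.004, 1.538, 0.003, 1.067, -0.071], TCP at [0.267, 0.593, 0.239] pointing down, gripper open.
Joint ranges: [-2.7, 2.7], [-0.37, 2.16], [-1.27, 1.26], [0.24, 2.4], [-1.31, 4.45], [0.19, 1.91], [-2.76, 2.76]. Speed limits (rad/s): [2.39, 2.39, 3.14, 3.14, 3.14, 3.14, 3.14].

INTERFACE

Orientations are given as a rotation vector (axis times angle).
In Python, from workcell import readout, vision, ctrl gives the robot as it stands. The module is installed in compiled form; this text tells all that it offers.
- The arm moves only by the tool jog_arm, never from a script. Its argument "rows" is a list of rows, each an object of numbers: "jaw": the closure in counts, from 0 (fully open) to 255 (shut); "dx", "dy", "dz": the shift along the tool's x, y, z in m; "roll": the turn about the tool's z in rad. A call has 1 to 20 rows; each row is the pose to reach, as a shift and turn from the pose measured when the call began, along the tool's axes at that moment; what a row does not reach only later rows make up. A row lasts 1/12 s, in which the tool goes at most 41.7 mm and 7.16 degrees, less where a joint would pass 70% of its speed; a pose out of reach is approached as far as the arm can. A call with a gripper value outside its range is refused whole. The fingers move at their own pace and stop on an object; "grip_force" is the grip in N (left out, the last holds). Time passes only in rows, so rows that repeat a pose let the fingers close. It gives the time, the measured TCP pose, the force and the opening at its end, in the units of the state.
- readout.sense(): the state, without advancing time (a new reading comes with each control period).
- vision.get_image(name): name is "side" or "top"; returns a dict with "pixels" (480x640x3 uint8, red, green, blue), "K" (3x3 intrinsics, pixels), "k1" (the pictures are not rectified: a ray, as slopes to the right and down, at radius r is drawn at 1 + k1 r^2 times it, then the intrinsics apply), "extrinsics" (4x4, takes a point from camera to world coordinates). Camera axes: x right, y down, z forward; pixel columns grow to the right and rows downward; lengths in m; the calibration is good to about 2 mm. A picture is of the moment at which its call begins. There is no depth.
- ctrl.finish_job(): hands the job in, once; it reports no verdict.
The state is a dict: "clock": time; "qpos": joint angles; "joint_vel": joint speeds; "effort": joint torques, N m; "eef_pos": TCP position; "tcp_rot": TCP orientation; "contact_force": force on the tool from outside, world axes, zero at the start; "ft_torque": the same for the moment, N m; "grip_width": finger opening in m.
Only numpy, scipy, OpenCV 4.12 (cv2) and the standard library are available. Lean on these libraries where they do the work, as an engineer would, in place of code of your own. Each camera call takes 0.05 s, during which the arm holds its last target. There are 200 camera calls.

## Working session

There is one attempt and no reset: what is moved stays moved. The work goes in short steps, Python scripts to look and compute and a tool call to move; the robot and the scene stay as the last step left them, time stands still between calls to the robot, and variables do not carry over. Pictures are saved under pics/ and viewed, about 8 in all and at most 12, crops included, and the job is handed in when it is done.

Besides the shell and the picture viewer there is one more tool, called after "Call:" as name(argument=value, ...), one argument or row to a line, values as JSON. jog_arm: Moves the arm, as the interface text tells. Its arguments: {"type":"object","properties":{"rows":{"type":"array"},"grip_force":{"type":"number"}},"required":["rows"]}

```bash
mkdir -p pics
cat > h.py <<'E'
import numpy as np, cv2
from workcell import readout, vision, ctrl
def grab(n,f=None):
    d=vision.get_image(n)
    if f: cv2.imwrite('pics/'+f,d['pixels'][:,:,::-1])
    return d
def ray(d,uv):
    K=np.array(d['K']);E=np.array(d['extrinsics'])
    p=(np.array(uv,float)-[K[0,2],K[1,2]])/[K[0,0],K[1,1]]
    q=p.copy()
    for _ in range(20): q=p/(1+d['k1']*(q@q))
    return E[:3,3],E[:3,:3]@np.array([q[0],q[1],1])
def onz(d,uv,z):
    o,r=ray(d,uv); return o+r*(z-o[2])/r[2]
def proj(d,P):
    E=np.array(d['extrinsics']);K=np.array(d['K'])
    c=E[:3,:3].T@(np.array(P)-E[:3,3]);q=c[:2]/c[2];q=q*(1+d['k1']*(q@q))
    return np.array([K[0,0]*q[0]+K[0,2],K[1,1]*q[1]+K[1,2]])
E
python3 - <<'E'
from h import *
for n in('top','side'):
    d=grab(n,n+'0.png');print(n,d['K'],d['k1'],np.round(d['extrinsics'],3))
s=readout.sense();print(s)
E
```

```text
top [[466.19641663   0.         318.59119836]
 [  0.         466.19641663 235.29395337]
 [  0.           0.           1.        ]] -0.0701045808421132 [[-0.009 -0.971  0.238  0.261]
 [-1.     0.009  0.    -0.045]
 [-0.003 -0.238 -0.971  1.174]
 [ 0.     0.     0.     1.   ]]
side [[585.73357991   0.         324.59619501]
 [  0.         585.73357991 241.43864254]
 [  0.           0.           1.        ]] -0.09325441002805558 [[ 0.946 -0.228  0.231  0.076]
 [-0.324 -0.684  0.653 -1.259]
 [ 0.01  -0.693 -0.721  1.431]
 [ 0.     0.     0.     1.   ]]
{'clock': 0.1, 'qpos': array([-1.21422794,  0.53709076, -0.00440312,  1.53870346,  0.00261178,
        1.06729503, -0.07116173]), 'joint_vel': array([ 0.00114327, -0.00295014,  0.00119317, -0.00360389,  0.00238648,
       -0.00013753,  0.00116131]), 'effort': array([ 1.83871671e-03, -5.72071016e+01,  9.93447639e-01, -2.52230608e+01,
       -5.61674999e-02,  1.33708966e-02,  3.41127941e-05]), 'eef_pos': array([0.26650665, 0.59228523, 0.23795443]), 'tcp_rot': array([-6.58980909e-01, -3.07152070e+00,  2.32606546e-03]), 'contact_force': array([-0.77659844,  1.01733212,  0.11431855]), 'ft_torque': array([-0.02047365, -0.01007523,  0.05415075]), 'grip_width': 0.08803952312682663}
```

View pics/top0.png

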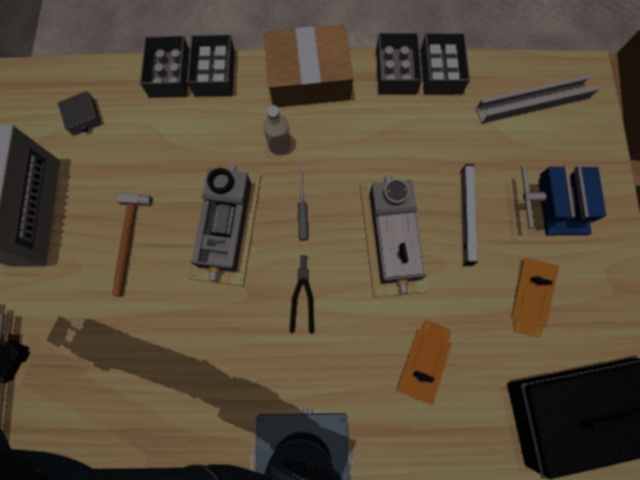

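View pics/side0.png

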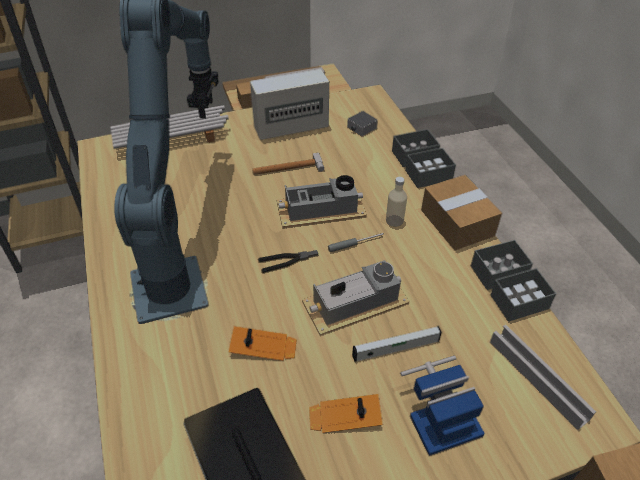

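Run:
```python
from h import *
im=cv2.imread('pics/top0.png')
a=np.hstack([im[160:300,180:270],im[160:300,350:440]])
a=cv2.resize(a,None,fx=4.2,fy=4.2,interpolation=cv2.INTER_CUBIC)
a=cv2.convertScaleAbs(a,alpha=1.6)
cv2.imwrite('pics/c1.png',a);print(a.shape)
```

```text
(588, 756, 3)
```

View pics/c1.png

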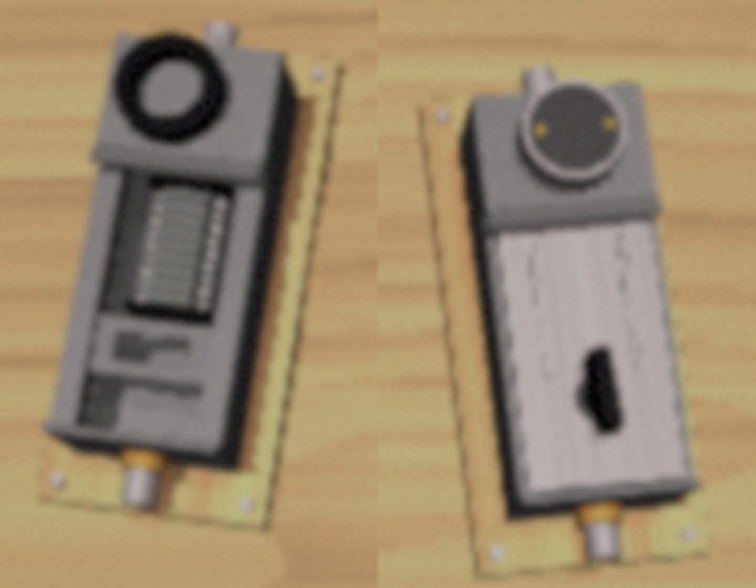

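Run:
```python
from h import *
d=grab('top')
def fit(M,name):
    A=[];B=[]
    for (u,v),(x,y),z in M:
        off=350-90 if u>378 else 180
        A.append([x,y]);B.append(onz(d,[(u+.5)/4.2-.5+off,(v+.5)/4.2-.5+160],z)[:2]*1000)
    A=np.array(A,float);B=np.array(B);a=A-A.mean(0);b=B-B.mean(0)
    th=np.arctan2((a[:,0]*b[:,1]-a[:,1]*b[:,0]).sum(),(a*b).sum())
    R=np.array([[np.cos(th),-np.sin(th)],[np.sin(th),np.cos(th)]])
    t=B.mean(0)-R@A.mean(0);print(name,th,t);print(np.round((B-t)@R-A,1))
    return R,t
f1=fit([((478,577),(-131,70),.012),((418,105),(169,70),.012),((517,503),(-101,50),.092),((697,487),(-101,-50),.092),((482,222),(58,50),.0995),((660,213),(58,-50),.0995),((470,100),(139,50),.094),((640,85),(139,-50),.094)],'t1')
fit([((40,500),(-131,70),.012),((266,526),(-131,-70),.012),((342,68),(169,-70),.012),((50,437),(-101,50),.092),((222,460),(-101,-50),.092),((95,160),(58,50),.0995),((262,185),(58,-50),.0995),((118,38),(139,50),.094),((283,55),(139,-50),.094)],'t2')
im=d['pixels'];s=grab('side');
for dd,(a,b,c,e) in ((d,(235,275,385,425)),(s,(275,305,322,352))):
    g=dd['pixels'][a:b,c:e].max(2)<45
    n,l,st,ce=cv2.connectedComponentsWithStats(g.astype(np.uint8));i=1+st[1:,4].argmax();uv=ce[i]+[c,a];print(uv,st[i])
    print(onz(dd,uv,.103)*1000)
    ys,xs=np.where(l==i);P=np.array([onz(dd,(x+c,y+a),.103)[:2] for x,y in zip(xs,ys)]);w,v=np.linalg.eigh(np.cov(P.T));print(np.arctan2(*v[::-1,1]),w)
R,t=f1;print('wing pred',R@[-44,0]+t)
```

```text
t1 0.08360171822415356 [ 522.34092827 -236.51057643]
[[-0.  -2. ]
 [-2.5  0.2]
 [ 1.   1.5]
 [ 0.4 -0.2]
 [ 3.7  2.4]
 [-0.4 -0.3]
 [-1.2 -0.4]
 [-1.  -1.2]]
t2 -0.12815427207070945 [554.7161786  197.25638226]
[[ 2.1  0.5]
 [ 3.2  2.4]
 [-3.7  0.3]
 [-1.  -2.6]
 [-2.1 -1.7]
 [ 2.6 -1. ]
 [-1.1 -0.2]
 [-0.3  0.8]
 [ 0.3  1.5]]
[402.56097561 253.10569106] [ 13   8  10  20 123]
[ 478.42274836 -241.2904186   103.        ]
-3.068061066383296 [2.35774063e-05 1.46886936e-04]
[337.80991736 288.23966942] [  9   7  14  13 121]
[ 477.79358031 -247.32820399  103.        ]
-2.6650188023948664 [6.46447693e-05 1.84812305e-04]
wing pred [ 478.49460218 -240.18476857]
```

```bash
cat >> h.py <<'E'
from scipy.spatial.transform import Rotation as Ro
S1=(np.array([.5223,-.2365]),.0836); S2=(np.array([.5547,.1973]),-.128)
def tgt(S,x,y=0):
    c,s=np.cos(S[1]),np.sin(S[1]); return S[0]+[c*x-s*y,s*x+c*y]
def go(xy,z,yaw):  # yaw = world yaw of tool y (jaw) axis
    s=readout.sense();R=Ro.from_rotvec(s['tcp_rot']).as_matrix();p=s['eef_pos']
    d=R.T@(np.array([*xy,z])-p);y0=np.arctan2(R[1,1],R[0,1])
    r=-(yaw-y0);r=(r+np.pi)%(2*np.pi)-np.pi
    print('move',np.round(d,4),'roll',round(r,3));return d
def st():
    s=readout.sense();R=Ro.from_rotvec(s['tcp_rot']).as_matrix()
    print('t',s['clock'],'p',np.round(s['eef_pos'],4),'yaw',round(np.arctan2(R[1,1],R[0,1]),3),'tz',np.round(R[:,2],3),'F',np.round(s['contact_force'],1),'w',round(s['grip_width'],4),'q',np.round(s['qpos'],2))
E
python3 - <<'E'
from h import *
st();go((.52,.2),.24,.0836+.5);go(tgt(S1,-44),.24,.0836);print(tgt(S1,-.044),tgt(S2,-.044));go(tgt(S1,-.044),.24,.0836)
E
```

```text
t 0.2 p [0.2665 0.5924 0.2382] yaw 1.148 tz [-0.    -0.001 -1.   ] F [ 0.1  0.7 -0.2] w 0.0879 q [-1.21  0.54 -0.    1.54  0.    1.07 -0.07]
move [-0.3921 -0.2539 -0.0015] roll 0.565
move [ 3.79072e+01 -2.19877e+01  1.65000e-02] roll 1.065
[ 0.47845367 -0.24017412] [0.51105996 0.20291663]
move [-0.5348 -0.6724 -0.0011] roll 1.065
```

Call:
jog_arm(
  rows=[
    {"jaw": 82, "dx": -0.2, "dy": -0.13, "dz": 0, "roll": 0.4},
    {"jaw": 82, "dx": -0.39, "dy": -0.25, "dz": 0, "roll": 0.6},
    {"jaw": 82, "dx": -0.39, "dy": -0.25, "dz": 0, "roll": 0.7},
    {"jaw": 82, "dx": -0.39, "dy": -0.25, "dz": 0, "roll": 0.8},
    {"jaw": 82, "dx": -0.39, "dy": -0.25, "dz": 0, "roll": 0.9},
    {"jaw": 82, "dx": -0.39, "dy": -0.25, "dz": 0, "roll": 1.065},
    {"jaw": 82, "dx": -0.39, "dy": -0.25, "dz": 0, "roll": 1.065},
    {"jaw": 82, "dx": -0.39, "dy": -0.25, "dz": 0, "roll": 1.065},
    {"jaw": 82, "dx": -0.39, "dy": -0.25, "dz": 0, "roll": 1.065},
    {"jaw": 82, "dx": -0.535, "dy": -0.672, "dz": 0, "roll": 1.065},
    {"jaw": 82, "dx": -0.535, "dy": -0.672, "dz": 0, "roll": 1.065},
    {"jaw": 82, "dx": -0.535, "dy": -0.672, "dz": 0, "roll": 1.065},
    {"jaw": 82, "dx": -0.535, "dy": -0.672, "dz": 0, "roll": 1.065},
    {"jaw": 82, "dx": -0.535, "dy": -0.672, "dz": 0, "roll": 1.065},
    {"jaw": 82, "dx": -0.535, "dy": -0.672, "dz": 0, "roll": 1.065},
    {"jaw": 82, "dx": -0.535, "dy": -0.672, "dz": 0, "roll": 1.065},
    {"jaw": 82, "dx": -0.535, "dy": -0.672, "dz": 0, "roll": 1.065},
    {"jaw": 82, "dx": -0.535, "dy": -0.672, "dz": 0, "roll": 1.065},
    {"jaw": 82, "dx": -0.535, "dy": -0.672, "dz": 0, "roll": 1.065},
    {"jaw": 82, "dx": -0.535, "dy": -0.672, "dz": 0, "roll": 1.065},
  ],
  grip_force=40,
)

```text
clock: 1.87
eef_pos: [0.4775, -0.1817, 0.239]
tcp_rot: [2.127, 2.312, -0.001]
contact_force: [0.8, -0.6, -0.8]
grip_width: 0.0597
```

Run:
```python
from h import *
st();go(tgt(S1,-.044),.135,.0836)
```

```text
t 1.8667 p [ 0.4775 -0.1817  0.239 ] yaw 0.083 tz [ 0.    -0.001 -1.   ] F [ 0.8 -0.6 -0.8] w 0.0597 q [-0.15  0.32  0.53  1.93 -0.2   0.94  0.55]
move [-0.0583 -0.0039  0.1041] roll -0.0
```

Call:
jog_arm(
  rows=[
    {"jaw": 82, "dx": -0.03, "dy": -0.002, "dz": 0, "roll": 0},
    {"jaw": 82, "dx": -0.058, "dy": -0.004, "dz": 0.01, "roll": 0},
    {"jaw": 82, "dx": -0.058, "dy": -0.004, "dz": 0.045, "roll": 0},
    {"jaw": 82, "dx": -0.058, "dy": -0.004, "dz": 0.08, "roll": 0},
    {"jaw": 82, "dx": -0.058, "dy": -0.004, "dz": 0.104, "roll": 0},
    {"jaw": 82, "dx": -0.058, "dy": -0.004, "dz": 0.104, "roll": 0},
    {"jaw": 82, "dx": -0.058, "dy": -0.004, "dz": 0.104, "roll": 0},
  ],
)

```text
clock: 2.45
eef_pos: [0.4777, -0.2397, 0.1346]
tcp_rot: [-2.126, -2.311, 0.003]
contact_force: [-0.3, -0.2, -0.3]
grip_width: 0.0599
```

Run:
```python
from h import *
st();go(tgt(S1,-.044),.092,.0836)
d=grab('side');t=grab('top')
a=d['pixels'][220:340,270:430];b=t['pixels'][200:320,340:460]
f=lambda i:cv2.resize(i,None,fx=2.8,fy=2.8,interpolation=cv2.INTER_CUBIC)
cv2.imwrite('pics/c2.png',cv2.convertScaleAbs(np.hstack([f(a),f(b)])[:,:,::-1],alpha=1.7))
```

```text
t 2.45 p [ 0.4777 -0.2397  0.1346] yaw 0.083 tz [-0.002 -0.    -1.   ] F [-0.3 -0.2 -0.3] w 0.0599 q [ 0.02  0.52  0.47  1.95 -0.34  0.75  0.77]
move [-0.0006  0.0008  0.0426] roll -0.0
```

View pics/c2.png

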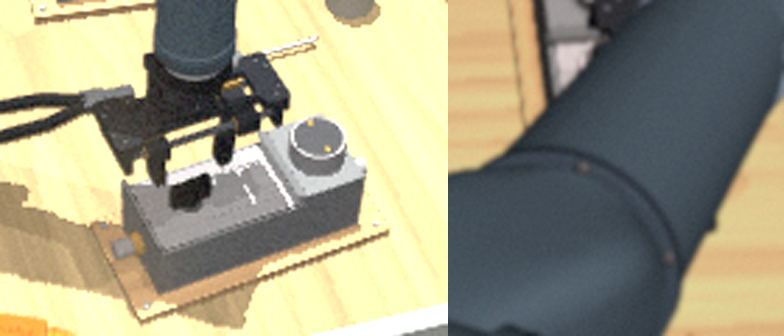

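Call:
jog_arm(
  rows=[
    {"jaw": 82, "dx": 0, "dy": 0.001, "dz": 0.015, "roll": 0},
    {"jaw": 82, "dx": 0, "dy": 0.001, "dz": 0.03, "roll": 0},
    {"jaw": 82, "dx": 0, "dy": 0.001, "dz": 0.0425, "roll": 0},
    {"jaw": 82, "dx": 0, "dy": 0.001, "dz": 0.0425, "roll": 0},
    {"jaw": 150, "dx": 0, "dy": 0.001, "dz": 0.0425, "roll": 0},
    {"jaw": 150, "dx": 0, "dy": 0.001, "dz": 0.0425, "roll": 0},
    {"jaw": 150, "dx": 0, "dy": 0.001, "dz": 0.0425, "roll": 0},
    {"jaw": 150, "dx": 0, "dy": 0.001, "dz": 0.0425, "roll": 0},
  ],
)

```text
clock: 3.22
eef_pos: [0.4808, -0.2406, 0.095]
tcp_rot: [2.125, 2.309, 0.001]
contact_force: [-1.3, -0.1, 4.4]
grip_width: 0.0458
```

Run:
```python
from h import *
st()
```

```text
t 3.2167 p [ 0.4808 -0.2406  0.095 ] yaw 0.083 tz [ 0.003 -0.002 -1.   ] F [-1.3 -0.1  4.4] w 0.0458 q [ 0.05  0.59  0.43  1.96 -0.38  0.67  0.8 ]
```

Call:
jog_arm(
  rows=[
    {"jaw": 150, "roll": -0.11, "dx": 0, "dy": 0, "dz": 0},
    {"jaw": 150, "roll": -0.22, "dx": 0, "dy": 0, "dz": 0},
    {"jaw": 150, "roll": -0.33, "dx": 0, "dy": 0, "dz": 0},
    {"jaw": 150, "roll": -0.44, "dx": 0, "dy": 0, "dz": 0},
    {"jaw": 150, "roll": -0.55, "dx": 0, "dy": 0, "dz": 0},
    {"jaw": 150, "roll": -0.66, "dx": 0, "dy": 0, "dz": 0},
    {"jaw": 150, "roll": -0.77, "dx": 0, "dy": 0, "dz": 0},
    {"jaw": 150, "roll": -0.88, "dx": 0, "dy": 0, "dz": 0},
    {"jaw": 150, "roll": -0.99, "dx": 0, "dy": 0, "dz": 0},
    {"jaw": 150, "roll": -1.1, "dx": 0, "dy": 0, "dz": 0},
    {"jaw": 150, "roll": -1.21, "dx": 0, "dy": 0, "dz": 0},
    {"jaw": 150, "roll": -1.32, "dx": 0, "dy": 0, "dz": 0},
    {"jaw": 150, "roll": -1.43, "dx": 0, "dy": 0, "dz": 0},
    {"jaw": 150, "roll": -1.53, "dx": 0, "dy": 0, "dz": 0},
    {"jaw": 150, "roll": -1.58, "dx": 0, "dy": 0, "dz": 0},
    {"jaw": 150, "roll": -1.58, "dx": 0, "dy": 0, "dz": 0},
    {"jaw": 150, "roll": -1.58, "dx": 0, "dy": 0, "dz": 0},
  ],
  grip_force=50,
)

```text
clock: 4.63
eef_pos: [0.4808, -0.2439, 0.0957]
tcp_rot: [-0.139, 3.134, -0.009]
contact_force: [0.8, -6.6, -1.0]
grip_width: 0.0455
```

Run:
```python
from h import *
st();print(readout.sense()['ft_torque'])
d=grab('side');t=grab('top')
a=d['pixels'][220:340,270:430];b=t['pixels'][200:320,340:460]
f=lambda i:cv2.resize(i,None,fx=2.8,fy=2.8,interpolation=cv2.INTER_CUBIC)
cv2.imwrite('pics/c3.png',cv2.convertScaleAbs(np.hstack([f(a),f(b)])[:,:,::-1],alpha=1.7))
```

```text
t 4.6333 p [ 0.4808 -0.2439  0.0957] yaw 1.659 tz [ 0.005 -0.005 -1.   ] F [ 0.8 -6.6 -1. ] w 0.0455 q [ 0.37  0.55  0.02  1.94 -0.01  0.65  2.05]
[-1.44655762  0.06859703 -0.4798408 ]
```

View pics/c3.png

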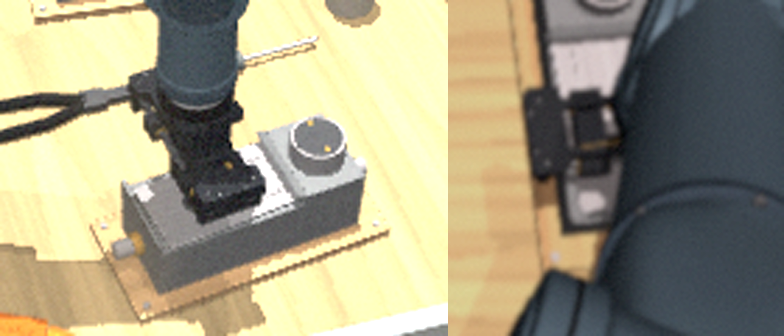

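Call:
jog_arm(
  rows=[
    {"jaw": 150, "roll": 0, "dx": 0, "dy": 0, "dz": -0.003},
    {"jaw": 150, "roll": 0, "dx": -0.001, "dy": 0, "dz": -0.006},
    {"jaw": 150, "roll": 0, "dx": -0.002, "dy": 0, "dz": -0.009},
    {"jaw": 150, "roll": 0, "dx": -0.003, "dy": 0, "dz": -0.012},
    {"jaw": 150, "roll": 0, "dx": -0.0035, "dy": 0, "dz": -0.015},
    {"jaw": 150, "roll": 0, "dx": -0.004, "dy": 0, "dz": -0.018},
    {"jaw": 150, "roll": 0, "dx": -0.005, "dy": 0, "dz": -0.021},
    {"jaw": 150, "roll": 0, "dx": -0.006, "dy": 0, "dz": -0.024},
    {"jaw": 150, "roll": 0, "dx": -0.0065, "dy": 0, "dz": -0.027},
    {"jaw": 150, "roll": 0, "dx": -0.0065, "dy": 0, "dz": -0.027},
    {"jaw": 150, "roll": 0, "dx": -0.0065, "dy": 0, "dz": -0.027},
  ],
)

```text
clock: 5.65
eef_pos: [0.4875, -0.2428, 0.1229]
tcp_rot: [-0.14, 3.133, -0.009]
contact_force: [-0.7, 1.3, -5.7]
grip_width: 0.0455
```

Run:
```python
from h import *
st();print(readout.sense()['ft_torque'])
d=grab('side')
a=d['pixels'][225:345,290:430]
cv2.imwrite('pics/c4.png',cv2.convertScaleAbs(cv2.resize(a,None,fx=5,fy=5,interpolation=cv2.INTER_CUBIC)[:,:,::-1],alpha=1.7))
```

```text
t 5.65 p [ 0.4875 -0.2428  0.1229] yaw 1.66 tz [ 0.005 -0.005 -1.   ] F [-0.7  1.3 -5.7] w 0.0455 q [ 0.36  0.51  0.02  1.91 -0.01  0.71  2.05]
[0.3492864  0.35544534 0.036408  ]
```

View pics/c4.png

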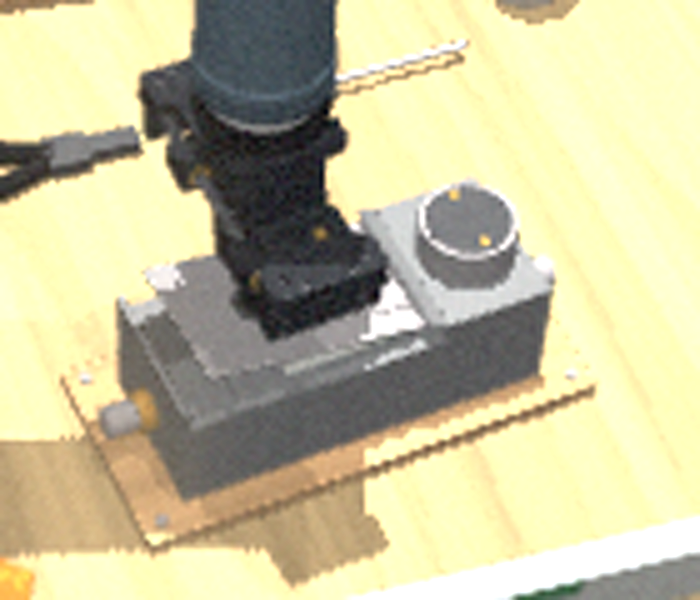

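Call:
jog_arm(
  rows=[
    {"jaw": 150, "roll": 0, "dx": 0.004, "dy": 0, "dz": 0},
    {"jaw": 150, "roll": 0, "dx": 0.009, "dy": 0, "dz": 0},
    {"jaw": 150, "roll": 0, "dx": 0.014, "dy": 0, "dz": 0},
    {"jaw": 150, "roll": 0, "dx": 0.019, "dy": 0, "dz": -0.001},
    {"jaw": 150, "roll": 0, "dx": 0.024, "dy": 0, "dz": -0.003},
    {"jaw": 150, "roll": 0, "dx": 0.029, "dy": 0, "dz": -0.005},
    {"jaw": 150, "roll": 0, "dx": 0.034, "dy": 0, "dz": -0.007},
    {"jaw": 150, "roll": 0, "dx": 0.038, "dy": 0, "dz": -0.008},
    {"jaw": 150, "roll": 0, "dx": 0.041, "dy": 0, "dz": -0.009},
    {"jaw": 150, "roll": 0, "dx": 0.042, "dy": 0, "dz": -0.011},
    {"jaw": 150, "roll": 0, "dx": 0.042, "dy": 0, "dz": -0.013},
    {"jaw": 150, "roll": 0, "dx": 0.046, "dy": 0, "dz": -0.018},
    {"jaw": 150, "roll": 0, "dx": 0.052, "dy": 0, "dz": -0.025},
    {"jaw": 150, "roll": 0, "dx": 0.055, "dy": 0, "dz": -0.035},
    {"jaw": 150, "roll": 0, "dx": 0.055, "dy": 0, "dz": -0.05},
    {"jaw": 150, "roll": 0, "dx": 0.055, "dy": 0, "dz": -0.065},
    {"jaw": 150, "roll": 0, "dx": 0.055, "dy": 0, "dz": -0.08},
    {"jaw": 150, "roll": 0, "dx": 0.055, "dy": 0, "dz": -0.08},
  ],
)

```text
clock: 7.2
eef_pos: [0.4338, -0.2483, 0.206]
tcp_rot: [-0.139, 3.128, -0.013]
contact_force: [1.3, -0.4, -2.3]
grip_width: 0.0457
```

Run:
```python
from h import *
st();print(readout.sense()['ft_torque'])
go(tgt(S2,-.044-.06),.21,-.128+np.pi/2)
d=grab('side')
a=d['pixels'][185:335,270:430]
cv2.imwrite('pics/c5.png',cv2.convertScaleAbs(cv2.resize(a,None,fx=4,fy=4,interpolation=cv2.INTER_CUBIC)[:,:,::-1],alpha=1.5))
```

```text
t 7.2 p [ 0.4338 -0.2483  0.206 ] yaw 1.659 tz [ 0.011 -0.008 -1.   ] F [ 1.3 -0.4 -2.3] w 0.0457 q [ 0.41  0.32  0.02  1.97 -0.01  0.84  2.09]
[ 0.04154263 -0.00337369 -0.02637599]
move [-0.0584  0.4555 -0.0074] roll 0.217
```

View pics/c5.png

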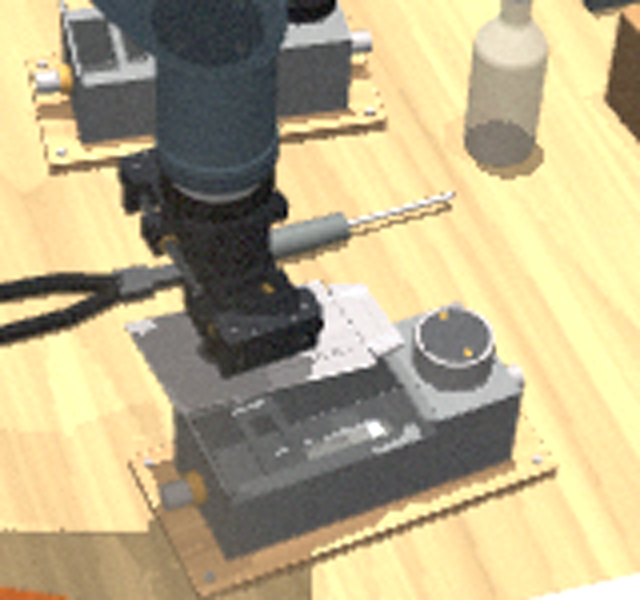

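```bash
cat >> h.py <<'E'
from scipy.optimize import least_squares
def cover(d,px,mp,yaw,p0):
    def P(v):
        R=Ro.from_euler('zy',[v[4],v[3]]).as_matrix(); return [np.array(v[:3])+R@np.array([*m,0]) for m in mp]
    r=least_squares(lambda v:np.append((np.array([proj(d,q) for q in P(v)])-px).ravel(),[(v[4]-yaw)*50]),[*p0,.15,yaw])
    v=r.x;print('cover mid',np.round(v[:3],4),'pitch deg',np.degrees(v[3]),'yaw',v[4],'res',np.round(r.fun,1));return v
E
python3 - <<'E'
from h import *
d=grab('side')
px=np.array([(130,325),(187,410),(368,286),(403,345)])/4+[270,185]
v=cover(d,px,[(-.094,.045),(-.094,-.045),(.094,.032),(.094,-.032)],1.659-np.pi/2,[.478,-.245,.19])
print((v[:2]-[.4338,-.2483])@[np.cos(.088),np.sin(.088)])
E
```

```text
cover mid [ 0.4948 -0.2044  0.1307] pitch deg 8.886811313350929 yaw 0.0955233089088247 res [ 1.  -0.4 -0.9  0.4 -0.5 -0.   0.4 -0.   0.4]
0.06466563883954067
```

Call:
jog_arm(
  rows=[
    {"jaw": 150, "roll": 0.01, "dx": -0.001, "dy": 0.01, "dz": -0.004},
    {"jaw": 150, "roll": 0.02, "dx": -0.004, "dy": 0.03, "dz": -0.01},
    {"jaw": 150, "roll": 0.03, "dx": -0.008, "dy": 0.06, "dz": -0.01},
    {"jaw": 150, "roll": 0.04, "dx": -0.012, "dy": 0.09, "dz": -0.01},
    {"jaw": 150, "roll": 0.06, "dx": -0.016, "dy": 0.12, "dz": -0.01},
    {"jaw": 150, "roll": 0.08, "dx": -0.02, "dy": 0.15, "dz": -0.01},
    {"jaw": 150, "roll": 0.1, "dx": -0.024, "dy": 0.18, "dz": -0.01},
    {"jaw": 150, "roll": 0.11, "dx": -0.028, "dy": 0.21, "dz": -0.01},
    {"jaw": 150, "roll": 0.12, "dx": -0.032, "dy": 0.24, "dz": -0.01},
    {"jaw": 150, "roll": 0.13, "dx": -0.036, "dy": 0.27, "dz": -0.01},
    {"jaw": 150, "roll": 0.15, "dx": -0.04, "dy": 0.3, "dz": -0.01},
    {"jaw": 150, "roll": 0.16, "dx": -0.044, "dy": 0.33, "dz": -0.01},
    {"jaw": 150, "roll": 0.17, "dx": -0.047, "dy": 0.36, "dz": -0.01},
    {"jaw": 150, "roll": 0.18, "dx": -0.05, "dy": 0.39, "dz": -0.01},
    {"jaw": 150, "roll": 0.2, "dx": -0.053, "dy": 0.42, "dz": -0.01},
    {"jaw": 150, "roll": 0.21, "dx": -0.056, "dy": 0.44, "dz": -0.01},
    {"jaw": 150, "roll": 0.217, "dx": -0.058, "dy": 0.452, "dz": -0.01},
    {"jaw": 150, "roll": 0.217, "dx": -0.058, "dy": 0.455, "dz": -0.01},
    {"jaw": 150, "roll": 0.217, "dx": -0.058, "dy": 0.455, "dz": -0.01},
    {"jaw": 150, "roll": 0.217, "dx": -0.058, "dy": 0.455, "dz": -0.01},
  ],
)

```text
clock: 8.97
eef_pos: [0.4493, 0.2096, 0.2098]
tcp_rot: [0.202, 3.129, -0.011]
contact_force: [-0.9, -0.6, -2.7]
grip_width: 0.0455
```

Run:
```python
from h import *
st()
go(tgt(S2,-.100),.165,-.128+np.pi/2);go(tgt(S2,-.082),.122,-.128+np.pi/2)
d=grab('side');t=grab('top');
f=lambda i,k:cv2.resize(i,None,fx=k,fy=k,interpolation=cv2.INTER_CUBIC)
a=f(d['pixels'][120:240,260:380],4);b=f(t['pixels'][160:310,180:260],3.2)
print(a.shape,b.shape);cv2.imwrite('pics/c6.png',cv2.convertScaleAbs(np.hstack([a,b])[:,:,::-1],alpha=1.5))
```

```text
t 8.9667 p [0.4493 0.2096 0.2098] yaw 1.442 tz [ 0.005 -0.007 -1.   ] F [-0.9 -0.6 -2.7] w 0.0455 q [-0.37  0.32 -0.2   1.96  0.09  0.87  0.83]
move [-0.0058  0.0015  0.0449] roll -0.001
move [-0.0235  0.0018  0.088 ] roll -0.001
(480, 480, 3) (480, 256, 3)
```

View pics/c6.png

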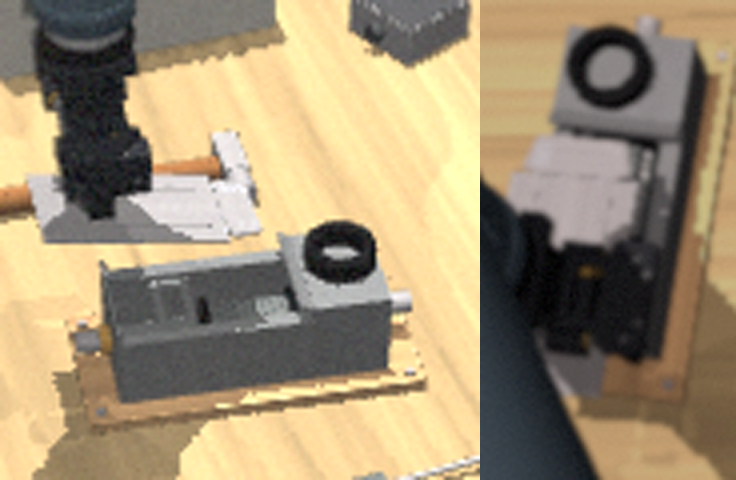

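Run:
```python
from h import *
t=grab('top');c,s=np.cos(S2[1]),np.sin(S2[1])
for u,v,z in((537,137,.174),(632,140,.174),(522,168,.178),(640,182,.178)):
    p=onz(t,[(u-480+.5)/3.2+179.5,(v+.5)/3.2+159.5],z)[:2]-S2[0]
    print(np.round([c*p[0]+s*p[1],-s*p[0]+c*p[1]],4))
```

```text
[0.0259 0.0351]
[ 0.0316 -0.0325]
[0.0011 0.0402]
[ 0.0008 -0.0441]
```

Call:
jog_arm(
  rows=[
    {"jaw": 150, "roll": 0, "dx": -0.004, "dy": 0.001, "dz": 0.015},
    {"jaw": 150, "roll": 0, "dx": -0.008, "dy": 0.001, "dz": 0.03},
    {"jaw": 150, "roll": 0, "dx": -0.011, "dy": 0.001, "dz": 0.045},
    {"jaw": 150, "roll": 0, "dx": -0.014, "dy": 0.001, "dz": 0.058},
    {"jaw": 150, "roll": 0, "dx": -0.016, "dy": 0.001, "dz": 0.068},
    {"jaw": 150, "roll": 0, "dx": -0.02, "dy": 0.001, "dz": 0.076},
    {"jaw": 150, "roll": 0, "dx": -0.023, "dy": 0.001, "dz": 0.082},
    {"jaw": 150, "roll": 0, "dx": -0.026, "dy": 0.001, "dz": 0.086},
    {"jaw": 150, "roll": 0, "dx": -0.028, "dy": 0.001, "dz": 0.089},
    {"jaw": 150, "roll": 0, "dx": -0.03, "dy": 0.001, "dz": 0.09},
    {"jaw": 150, "roll": 0, "dx": -0.03, "dy": 0.001, "dz": 0.09},
  ],
)

```text
clock: 10.03
eef_pos: [0.4808, 0.2059, 0.1207]
tcp_rot: [0.204, 3.128, -0.01]
contact_force: [0.1, -0.7, -3.1]
grip_width: 0.0455
```

Run:
```python
from h import *
st()
go(tgt(S2,-.044),.119,-.128+np.pi/2)
d=grab('side');t=grab('top');
f=lambda i,k:cv2.resize(i,None,fx=k,fy=k,interpolation=cv2.INTER_CUBIC)
a=f(d['pixels'][140:240,270:380],4.8);b=f(t['pixels'][160:310,180:260],3.2)
cv2.imwrite('pics/c7.png',cv2.convertScaleAbs(np.hstack([a,b])[:,:,::-1],alpha=1.5))
```

```text
t 10.0333 p [0.4808 0.2059 0.1207] yaw 1.44 tz [ 0.007 -0.007 -1.   ] F [ 0.1 -0.7 -3.1] w 0.0455 q [-0.36  0.5  -0.17  1.96  0.14  0.7   0.82]
move [-0.0304  0.001   0.0019] roll -0.002
```

View pics/c7.png

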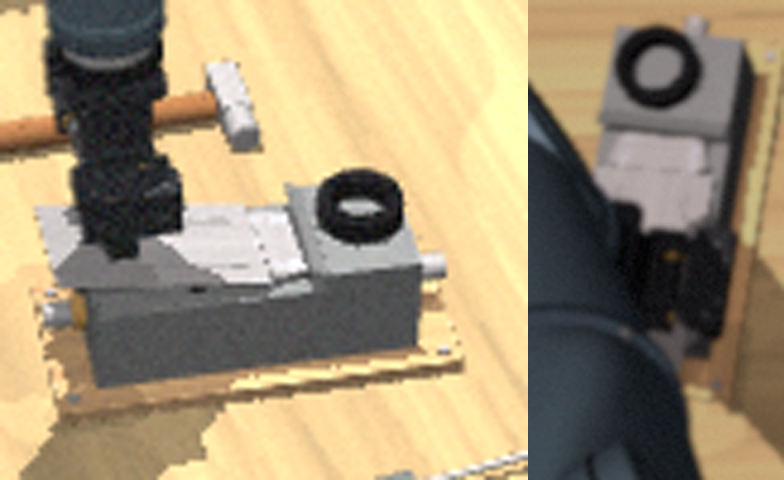

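Run:
```python
from h import *
t=grab('top');c,s=np.cos(S2[1]),np.sin(S2[1])
for u,v,z in((612,138,.087),(704,138,.087),(718,185,.092),(600,120,.0995),(728,138,.0995)):
    p=onz(t,[(u-528+.5)/3.2+179.5,(v+.5)/3.2+159.5],z)[:2]-S2[0]
    print(np.round([c*p[0]+s*p[1],-s*p[0]+c*p[1]],4))
im=t['pixels'][190:225,195:245]
cv2.imwrite('pics/c8.png',cv2.convertScaleAbs(cv2.resize(im,None,fx=14,fy=14,interpolation=cv2.INTER_CUBIC)[:,:,::-1],alpha=1.6))
```

```text
[0.0525 0.0413]
[ 0.0607 -0.0292]
[ 0.0237 -0.047 ]
[0.062  0.0494]
[ 0.0592 -0.0502]
```

View pics/c8.png

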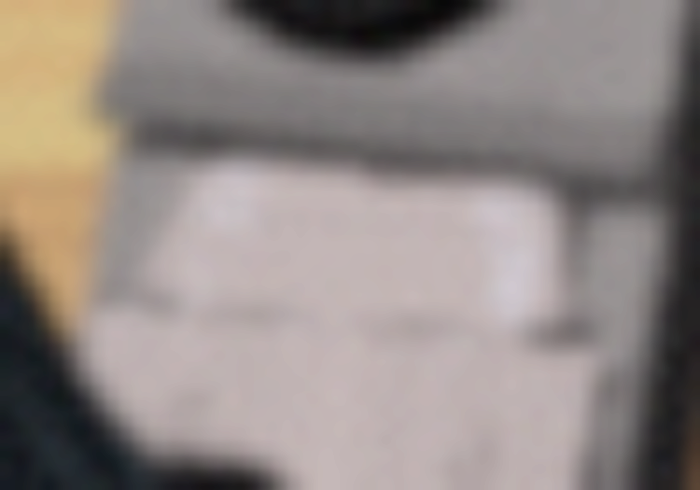

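Run:
```python
from h import *
t=grab('top');c,s=np.cos(S2[1]),np.sin(S2[1])
for u,v,z in((205,165,.087),(552,182,.087),(90,308,.092),(603,345,.092),(105,112,.0995),(665,185,.0995)):
    p=onz(t,[(u+.5)/14+194.5,(v+.5)/14+189.5],z)[:2]-S2[0]
    print(np.round([c*p[0]+s*p[1],-s*p[0]+c*p[1]],4))
```

```text
[0.0571 0.0339]
[ 0.0612 -0.0274]
[0.0276 0.0479]
[ 0.0315 -0.0422]
[0.061  0.0495]
[ 0.0592 -0.0499]
```

Call:
jog_arm(
  rows=[
    {"jaw": 150, "roll": 0.01, "dx": 0, "dy": 0.001, "dz": 0.001},
    {"jaw": 150, "roll": 0.03, "dx": 0, "dy": 0.001, "dz": 0.002},
    {"jaw": 150, "roll": 0.03, "dx": -0.004, "dy": 0.001, "dz": 0.002},
    {"jaw": 150, "roll": 0.03, "dx": -0.008, "dy": 0.001, "dz": 0.002},
    {"jaw": 150, "roll": 0.03, "dx": -0.012, "dy": 0.001, "dz": 0.002},
    {"jaw": 150, "roll": 0.03, "dx": -0.016, "dy": 0.001, "dz": 0.002},
    {"jaw": 150, "roll": 0.03, "dx": -0.02, "dy": 0.001, "dz": 0.002},
    {"jaw": 150, "roll": 0.03, "dx": -0.024, "dy": 0.001, "dz": 0.002},
    {"jaw": 150, "roll": 0.03, "dx": -0.028, "dy": 0.001, "dz": 0.002},
    {"jaw": 150, "roll": 0.03, "dx": -0.032, "dy": 0.001, "dz": 0.002},
    {"jaw": 150, "roll": 0.03, "dx": -0.033, "dy": 0.001, "dz": 0.002},
    {"jaw": 150, "roll": 0.03, "dx": -0.033, "dy": 0.001, "dz": 0.002},
  ],
)

```text
clock: 11.23
eef_pos: [0.514, 0.2024, 0.1192]
tcp_rot: [0.252, 3.123, -0.009]
contact_force: [0.2, 0.3, -2.2]
grip_width: 0.0453
```

Run:
```python
from h import *
st();print(readout.sense()['ft_torque']); go(tgt(S2,-.044),.119,-.128+np.pi/2)
d=grab('side');t=grab('top');
f=lambda i,k:cv2.resize(i,None,fx=k,fy=k,interpolation=cv2.INTER_CUBIC)
a=f(d['pixels'][140:240,270:380],4.8);b=f(t['pixels'][160:310,180:260],3.2)
cv2.imwrite('pics/c9.png',cv2.convertScaleAbs(np.hstack([a,b])[:,:,::-1],alpha=1.5))
```

```text
t 11.2333 p [0.514  0.2024 0.1192] yaw 1.41 tz [ 0.008 -0.007 -1.   ] F [ 0.2  0.3 -2.2] w 0.0453 q [-0.34  0.54 -0.15  1.88  0.13  0.73  0.83]
[-0.0023079   0.08593638  0.0066605 ]
move [0.003  0.     0.0002] roll -0.033
```

View pics/c9.png

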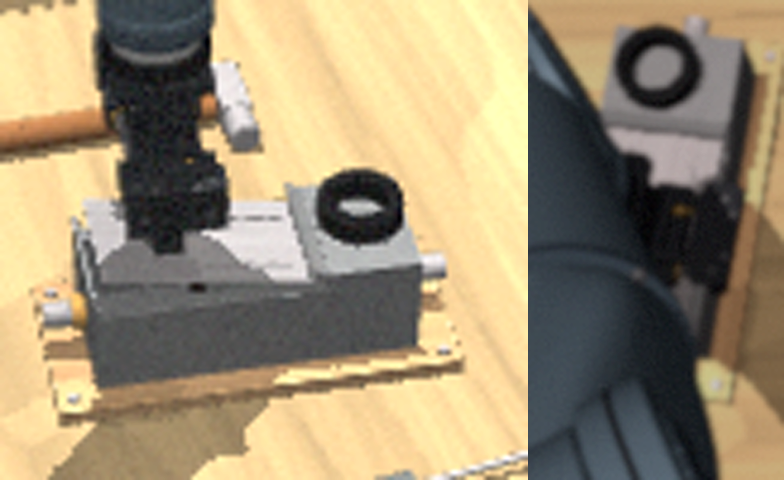

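Call:
jog_arm(
  rows=[
    {"jaw": 150, "roll": 0, "dx": 0, "dy": 0, "dz": 0.003},
    {"jaw": 150, "roll": 0, "dx": 0.001, "dy": 0, "dz": 0.006},
    {"jaw": 150, "roll": 0, "dx": 0.0015, "dy": 0, "dz": 0.009},
    {"jaw": 150, "roll": 0, "dx": 0.002, "dy": 0, "dz": 0.012},
    {"jaw": 150, "roll": 0, "dx": 0.0025, "dy": 0, "dz": 0.0145},
    {"jaw": 150, "roll": 0, "dx": 0.003, "dy": 0, "dz": 0.017},
    {"jaw": 150, "roll": 0, "dx": 0.0035, "dy": 0, "dz": 0.0195},
    {"jaw": 150, "roll": 0, "dx": 0.004, "dy": 0, "dz": 0.022},
    {"jaw": 150, "roll": 0, "dx": 0.004, "dy": 0, "dz": 0.024},
    {"jaw": 150, "roll": 0, "dx": 0.004, "dy": 0, "dz": 0.025},
    {"jaw": 150, "roll": 0, "dx": 0.004, "dy": 0, "dz": 0.025},
    {"jaw": 150, "roll": 0, "dx": 0.004, "dy": 0, "dz": 0.025},
  ],
)

```text
clock: 12.33
eef_pos: [0.5094, 0.2032, 0.0953]
tcp_rot: [0.251, 3.124, -0.01]
contact_force: [-7.1, -1.6, 16.0]
grip_width: 0.0455
```

Run:
```python
from h import *
st();print(readout.sense()['ft_torque']); go(tgt(S2,-.044),.095,-.128+np.pi/2)
```

```text
t 12.3333 p [0.5094 0.2032 0.0953] yaw 1.411 tz [ 0.007 -0.007 -1.   ] F [-7.1 -1.6 16. ] w 0.0455 q [-0.35  0.57 -0.15  1.9   0.14  0.67  0.82]
[-0.26056248  1.00395609  0.0621013 ]
move [-0.0017 -0.0001  0.0003] roll -0.032
```

Call:
jog_arm(
  rows=[
    {"jaw": 150, "roll": 0, "dx": 0, "dy": 0, "dz": 0},
    {"jaw": 100, "roll": 0, "dx": 0, "dy": 0, "dz": 0},
    {"jaw": 100, "roll": 0, "dx": 0, "dy": 0, "dz": 0},
    {"jaw": 100, "roll": 0, "dx": 0, "dy": 0, "dz": 0},
    {"jaw": 100, "roll": 0, "dx": 0, "dy": 0, "dz": 0},
  ],
)

```text
clock: 12.75
eef_pos: [0.5095, 0.203, 0.095]
tcp_rot: [0.251, 3.124, -0.01]
contact_force: [0.9, -0.3, -0.1]
grip_width: 0.0536
```

Run:
```python
from h import *
st()
d=grab('side');t=grab('top')
f=lambda i,k:cv2.resize(i,None,fx=k,fy=k,interpolation=cv2.INTER_CUBIC)
cv2.imwrite('pics/c10.png',cv2.convertScaleAbs(f(d['pixels'][145:225,280:370],7)[:,:,::-1],alpha=1.5))
```

```text
t 12.75 p [0.5095 0.203  0.095 ] yaw 1.41 tz [ 0.007 -0.007 -1.   ] F [ 0.9 -0.3 -0.1] w 0.0536 q [-0.35  0.57 -0.15  1.9   0.14  0.67  0.82]
```

View pics/c10.png

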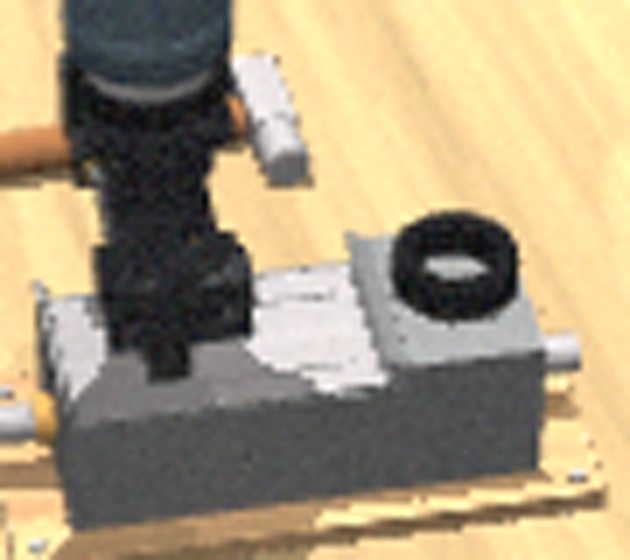

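Call:
jog_arm(
  rows=[
    {"jaw": 150, "roll": 0, "dx": 0, "dy": 0, "dz": 0},
    {"jaw": 150, "roll": 0, "dx": 0, "dy": 0, "dz": 0},
    {"jaw": 150, "roll": 0, "dx": 0, "dy": 0, "dz": 0},
    {"jaw": 150, "roll": 0.11, "dx": 0, "dy": 0, "dz": 0},
    {"jaw": 150, "roll": 0.22, "dx": 0, "dy": 0, "dz": 0},
    {"jaw": 150, "roll": 0.33, "dx": 0, "dy": 0, "dz": 0},
    {"jaw": 150, "roll": 0.44, "dx": 0, "dy": 0, "dz": 0},
    {"jaw": 150, "roll": 0.55, "dx": 0, "dy": 0, "dz": 0},
    {"jaw": 150, "roll": 0.66, "dx": 0, "dy": 0, "dz": 0},
    {"jaw": 150, "roll": 0.77, "dx": 0, "dy": 0, "dz": 0},
    {"jaw": 150, "roll": 0.88, "dx": 0, "dy": 0, "dz": 0},
    {"jaw": 150, "roll": 0.99, "dx": 0, "dy": 0, "dz": 0},
    {"jaw": 150, "roll": 1.1, "dx": 0, "dy": 0, "dz": 0},
    {"jaw": 150, "roll": 1.21, "dx": 0, "dy": 0, "dz": 0},
    {"jaw": 150, "roll": 1.32, "dx": 0, "dy": 0, "dz": 0},
    {"jaw": 150, "roll": 1.43, "dx": 0, "dy": 0, "dz": 0},
    {"jaw": 150, "roll": 1.53, "dx": 0, "dy": 0, "dz": 0},
    {"jaw": 150, "roll": 1.57, "dx": 0, "dy": 0, "dz": 0},
    {"jaw": 150, "roll": 1.57, "dx": 0, "dy": 0, "dz": 0},
  ],
  grip_force=40,
)

```text
clock: 14.43
eef_pos: [0.5099, 0.2039, 0.0953]
tcp_rot: [2.384, 2.031, 0.003]
contact_force: [2.0, 2.4, -0.0]
grip_width: 0.0452
```

Run:
```python
from h import *
st();print(readout.sense()['ft_torque'])
```

```text
t 14.4333 p [0.5099 0.2039 0.0953] yaw -0.159 tz [ 0.008 -0.006 -1.   ] F [ 2.   2.4 -0. ] w 0.0452 q [-0.67  0.58  0.26  1.92 -0.21  0.66 -0.44]
[ 0.30742431 -0.00216456  0.28030867]
```

Turned a full quarter. Open moderately, rise, then open and back off.

Call:
jog_arm(
  rows=[
    {"jaw": 95, "roll": 0, "dx": 0, "dy": 0, "dz": 0},
    {"jaw": 95, "roll": 0, "dx": 0, "dy": 0, "dz": 0},
    {"jaw": 95, "roll": 0, "dx": 0, "dy": 0, "dz": 0},
    {"jaw": 95, "roll": 0, "dx": 0, "dy": 0, "dz": 0},
    {"jaw": 95, "roll": 0, "dx": 0, "dy": 0, "dz": -0.01},
    {"jaw": 95, "roll": 0, "dx": 0, "dy": 0, "dz": -0.025},
    {"jaw": 95, "roll": 0, "dx": 0, "dy": 0, "dz": -0.045},
    {"jaw": 95, "roll": 0, "dx": 0, "dy": 0, "dz": -0.08},
    {"jaw": 95, "roll": 0, "dx": 0, "dy": 0, "dz": -0.12},
    {"jaw": 95, "roll": 0, "dx": 0.03, "dy": 0, "dz": -0.15},
    {"jaw": 95, "roll": 0, "dx": 0.06, "dy": 0, "dz": -0.16},
    {"jaw": 95, "roll": 0, "dx": 0.09, "dy": -0.02, "dz": -0.16},
    {"jaw": 95, "roll": 0, "dx": 0.12, "dy": -0.04, "dz": -0.16},
    {"jaw": 95, "roll": 0, "dx": 0.15, "dy": -0.06, "dz": -0.16},
    {"jaw": 95, "roll": 0, "dx": 0.18, "dy": -0.08, "dz": -0.16},
    {"jaw": 95, "roll": 0, "dx": 0.2, "dy": -0.1, "dz": -0.16},
    {"jaw": 95, "roll": 0, "dx": 0.22, "dy": -0.12, "dz": -0.16},
    {"jaw": 95, "roll": 0, "dx": 0.22, "dy": -0.12, "dz": -0.16},
    {"jaw": 95, "roll": 0, "dx": 0.22, "dy": -0.12, "dz": -0.16},
  ],
)

```text
clock: 16.02
eef_pos: [0.4236, 0.4426, 0.2535]
tcp_rot: [2.38, 2.036, 0.003]
contact_force: [0.9, -0.2, 0.3]
grip_width: 0.0553
```

Run:
```python
from h import *
st()
d=grab('top');s=grab('side')
c,sn=np.cos(S2[1]),np.sin(S2[1])
def loc(p): p=p[:2]-S2[0]; return np.array([c*p[0]+sn*p[1],-sn*p[0]+c*p[1]])
for n,dd in(('top',d),('side',s)):
    u,v=proj(dd,[*tgt(S2,-.044),.1]).astype(int);k=16
    g=dd['pixels'][v-k:v+k,u-k:u+k].max(2)<45
    nn,l,st_,ce=cv2.connectedComponentsWithStats(g.astype(np.uint8));i=1+st_[1:,4].argmax()
    ys,xs=np.where(l==i);P=np.array([loc(onz(dd,(x+u-k,y+v-k),.103)) for x,y in zip(xs,ys)])
    w,V=np.linalg.eigh(np.cov(P.T));print(n,'wing local mm',P.mean(0)*1000,'n',len(P),'axis',V[:,1],'ext',np.ptp(P,0)*1000)
f=lambda i,k:cv2.resize(i,None,fx=k,fy=k,interpolation=cv2.INTER_CUBIC)
cv2.imwrite('pics/c11.png',cv2.convertScaleAbs(np.hstack([f(s['pixels'][145:225,280:370],4.5),f(d['pixels'][180:280,180:260],3.6)])[:,:,::-1],alpha=1.5))
```

```text
t 16.0167 p [0.4236 0.4426 0.2535] yaw -0.156 tz [ 0.008 -0.006 -1.   ] F [ 0.9 -0.2  0.3] w 0.0553 q [-1.07  0.46  0.26  1.64 -0.12  1.05 -0.94]
top wing local mm [-45.35057215  -2.90345543] n 137 axis [-0.99641679 -0.08457883] ext [45.84458836 21.02514772]
side wing local mm [-45.48406453  -7.83851798] n 100 axis [0.53720728 0.84345026] ext [43.45660128 47.28592647]
```

Run:
```python
from h import *
d=grab('top');c,sn=np.cos(S2[1]),np.sin(S2[1])
# row profiles across trough at the cover's top: brightness over local y
im=cv2.cvtColor(d['pixels'],cv2.COLOR_RGB2GRAY).astype(np.float32)
ys=np.arange(-.062,.063,.002)
for x in(-.085,-.06,-.02,.0,.02,.04,.055):
    uv=np.array([proj(d,[*tgt(S2,x,y),.083]) for y in ys],np.float32)
    p=cv2.remap(im,uv[:,:1],uv[:,1:],cv2.INTER_LINEAR).ravel();print(x,p.astype(int)[::1].tolist())
xs=np.arange(-.112,-.08,.002)
for y in(-.03,.03):
    uv=np.array([proj(d,[*tgt(S2,x,y),.083]) for x in xs],np.float32)
    print('x',y,cv2.remap(im,uv[:,:1],uv[:,1:],cv2.INTER_LINEAR).ravel().astype(int).tolist())
```

```text
-0.085 [59, 46, 30, 21, 18, 22, 35, 54, 78, 97, 107, 112, 113, 113, 112, 111, 112, 112, 111, 112, 112, 112, 112, 112, 111, 111, 112, 112, 112, 112, 112, 112, 110, 109, 109, 110, 110, 111, 110, 109, 109, 110, 110, 109, 108, 109, 110, 111, 111, 111, 111, 110, 107, 99, 91, 87, 87, 92, 97, 100, 102, 103, 103]
-0.06 [59, 45, 30, 20, 20, 22, 31, 48, 70, 91, 106, 111, 111, 111, 111, 111, 111, 109, 108, 109, 111, 111, 110, 110, 108, 100, 89, 70, 52, 35, 19, 6, 6, 11, 18, 31, 49, 69, 87, 99, 106, 109, 108, 108, 108, 109, 110, 110, 110, 110, 110, 108, 103, 94, 86, 84, 85, 88, 91, 93, 93, 92, 92]
-0.02 [57, 42, 28, 20, 18, 21, 27, 46, 70, 91, 105, 109, 110, 110, 110, 110, 107, 105, 108, 109, 110, 110, 111, 110, 108, 106, 102, 98, 94, 83, 64, 42, 23, 15, 13, 16, 28, 51, 79, 96, 104, 107, 107, 109, 108, 108, 109, 110, 109, 109, 108, 107, 103, 95, 87, 84, 84, 87, 91, 94, 94, 94, 95]
0.0 [55, 41, 27, 18, 16, 22, 36, 56, 79, 97, 107, 109, 109, 109, 109, 108, 107, 107, 108, 109, 109, 109, 109, 109, 109, 109, 109, 109, 111, 112, 112, 112, 110, 109, 109, 109, 109, 107, 107, 107, 106, 106, 105, 104, 106
[... 440 characters left out ...]
08, 108, 109, 108, 105, 105, 106, 108, 109, 109, 109, 109, 109, 108, 107, 110, 110, 110, 111, 111, 110, 108, 108, 108, 108, 107, 107, 107, 107, 105, 103, 103, 105, 107, 108, 107, 107, 107, 108, 107, 103, 95, 87, 82, 82, 85, 88, 90, 90, 89, 89]
0.055 [48, 36, 23, 18, 18, 21, 30, 49, 71, 90, 101, 104, 105, 106, 107, 108, 107, 106, 106, 106, 106, 107, 107, 106, 104, 103, 105, 107, 107, 108, 108, 108, 109, 109, 108, 108, 107, 107, 106, 106, 106, 105, 104, 104, 104, 105, 104, 105, 106, 106, 106, 106, 101, 92, 84, 80, 80, 86, 91, 95, 96, 96, 97]
x -0.03 [72, 65, 52, 37, 25, 24, 35, 52, 69, 83, 97, 106, 110, 111, 112, 111]
x 0.03 [96, 85, 69, 47, 29, 25, 33, 48, 66, 82, 96, 105, 109, 110, 111, 110]
```

```bash
python3 -c "
from h import *
print(ctrl.finish_job())"
```

```text
the job is handed in; nothing more can be done
None
```

The cover is now on the open trough, locked and released, and I handed the job in at about 16 s of the 51 s allowed. `finish_job` gives no verdict.

**What I did:** I gripped the wing by its ends and turned it a quarter turn to unlock it. Then I lifted the latch end until the cover sat at about 9° and drew it about 40 mm out from under the first hood. At the second trough I slid the tongue under the hood, lowered the cover flat and let go for a moment so it could settle. Then I gripped the wing again, turned it a quarter turn to lock, and released it. The arm ended clear, beside the trough.

**Last checks, from the top camera:**
- **Position:** the cover's long edges lie at about -46 and +44 mm, evenly along its length, so it is square and about 1 mm off centre sideways. The wing sits at x = -45 mm (nominal -44), so the cover is about 1.4 mm off along the trough.
- **Height:** I did not measure this directly. The gripper was at the same height over the wing (95 mm) as when the cover was home on the first trough, and the cover looked flat in the picture taken just before locking.
- **Lock:** the wing lies along the trough. The arm turned it 1.57 rad.

**Failed or disagreeing:**
- **Side view of the wing:** it gave the wing 8 mm off sideways and at a different angle. That reading came from a dark patch that probably took in more than the wing, so I relied on the top view.
- **Final picture:** I could not view it because the picture limit was reached.
- **Bystanders:** I did not measure them again at the end. The only clear force readings came while I was handling the cover.

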